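Roll the record weight flat-side up and shut its drawer

TASK

The white ceramic record weight lies in the V-shaped rest of the small drawer that stands open under the turntable. Roll it in its rest, without lifting it out, until the flat along its side is level on top (otherwise it is too tall for the drawer opening), then gently push the drawer fully shut. Do not knock the jar or the stylus gauge out of place.

Things in the scene. Friction and masses are not known exactly. Their poses are not given: they have to be found in the camera images.
- weight: White ceramic record weight, about 0.38 kg: lying cylinder, 60 mm diameter and length, one flat ground along its whole length 20 mm from the axis (45 mm wide between its edges). Origin on the axis, mid length; x along the axis (and the plinth's x), z the flat's outward normal. At the start the flat is turned 43 to 83 degrees from up, to the plinth's -y side (away from the robot).
- plinth: Dark wooden plinth, fixed, 360 mm deep, 100 mm high. Origin on the table at the middle of the drawer opening; x points into it (the way the drawer shuts), y along its front face (plane x = 0, y from -305 to 145 mm). Opening 144 mm wide, lintel's underside 74.9 mm above the table. The turntable on top begins 42 mm behind the front face and reaches 207 mm high.
- drawer (a joint): How far the drawer is open, m: 0 fully shut (a stop), 0.14 to 0.15 at the start, 0.17 at most. It slides with about 1.5 N of friction along the plinth's x axis, has no spring, and stays where it is left.
- drawer_face (a point): Middle of the outer face of the drawer's wooden front panel (160 mm wide, 14 mm thick, 8 to 88 mm above the table, upright, with a flush dark inlay), 50 mm above the table. Moves with the drawer; at plinth x = -14 mm when shut. The drawer behind it is 130 mm wide, its side walls up to 34 mm above the table.
- rest (a point): Middle of the slick metal 90 degree V rest (friction about 0.12) in the drawer, on the line where its faces would meet, 10 mm above the table. It is 90 mm long, 54 mm wide, faces up to 37 mm and end stops up to 38 mm above the table. The weight's axis lies 52.4 mm above the table; its top 72.4 mm with the flat up, else up to 82.4 mm. A light sideways push (about 1 N) at its top turns it and it stays as left.
- jar: Glass jar with clip-on lid, diameter 80 mm, 105 mm high, loose. Origin under its middle. Leave alone.
- gauge: Plastic stylus gauge, 75 x 30 x 30 mm, loose. Origin under its middle. Leave alone.

How it is judged:
By the outcome, as a careful person would: the job done as asked, in the order asked, and still so for the second after the job is handed in, with the robot touching nothing.
It also fails if it takes over 45 s, if anything falls off the work surface, if the arm or the gripper's body presses on something with over 40 N, if the wrist force passes 120 N, or if a joint passes its speed limit or range.

ROBOT

A 6-joint arm with a two-finger parallel gripper is mounted at the origin on the work surface. World frame = base frame: x ahead of the robot, y to its left, z up, the work surface at z = 0. Lengths are in m, angles in rad, forces in N, time in s.
With the tool pointing down it reaches from about 0.25 to 0.85 m from the base axis. Payload 12.5 kg.
Tool frame: the origin (TCP) lies on the centre line of the jaws, within the pads' length; the fingertips stand 8 mm ahead of it and the grasp point (between the pads) lies 11 mm behind it; x points along the fingers, y is the direction in which the jaws open and shut, and the axes are right-handed (so a half turn about x gives the same grasp; the last joint's range is limited). The gripper opens to 93 mm and grips with 3 to 60 N. Pads are 15 mm wide; open, the fingers measure 128 mm over their backs; the gripper's body (75 mm by 188 mm) begins 65 mm behind the grasp point.
Start: joints at [1.151, 0.351, 1.652, -0, 1.139, -0.085], TCP at [0.181, 0.519, 0.227] pointing down, gripper open.
Joint ranges: [-2.75, 2.75], [-0.79, 2.1], [0.01, 2.65], [-1.57, 4.71], [0.07, 3.14], [-2.87, 2.87]. Speed limits (rad/s): [2.22, 2.22, 2.79, 3.14, 3.14, 3.14].

INTERFACE

Orientations are given as a rotation vector (axis times angle).
In Python, from workcell import bot, cams gives the robot as it stands. The module is installed in compiled form; this text tells all that it offers.
- The arm moves only by the tool carry_out, never from a script. Its argument "rows" is a list of rows, each a list of 7 numbers: the shift along the world's x, y, z in cm, then the turn, a rotation vector about the world's x, y, z in degrees, then the opening, from 0 (shut) to 1 (fully open). In form: [[x, y, z, wx, wy, wz, fingers], ...]. A call has 1 to 8 rows; each row is the pose to reach, as a shift and turn from the pose measured when the call began; what a row does not reach only later rows make up. A row lasts 1/8 s, in which the tool goes at most 62.5 mm and 10.7 degrees, less where a joint would pass 70% of its speed; a pose out of reach is approached as far as the arm can. A call with a gripper value outside its range is refused whole. The fingers move at their own pace and stop on an object; the grip force is fixed at half the most. Time passes only in rows, so rows that repeat a pose let the fingers close. It gives the time, the measured TCP pose, the force and the opening at its end, in the units of the state.
- bot.get_state(): the state, without advancing time (a new reading comes with each control period).
- cams.grab_frame(name): name is "scene" or "side" or "wrist"; returns a dict with "img" (420x560x3 uint8, red, green, blue), "mtx" (3x3 intrinsics, pixels), "R" (3x3) and "t" (3): a world point X has camera coordinates R X + t; the wrist camera has in their place "tool_from_camera" (4x4, takes a point from camera to tool coordinates, whose origin is the TCP and whose axes are the tool frame's). Camera axes: x right, y down, z forward; pixel columns grow to the right and rows downward; lengths in m; the calibration is good to about 2 mm. A picture is of the moment at which its call begins: read the wrist's pose just before it. There is no depth.
- bot.hand_in(): hands the job in, once; it reports no verdict.
The state is a dict: "time_s": time; "joint_positions": joint angles; "joint_vel": joint speeds; "joint_efforts": joint torques, N m; "position": TCP position; "tcp_rot": TCP orientation; "wrist_force": force on the tool from outside, world axes, zero at the start; "moment": the same for the moment, N m; "width": finger opening in m.
Only numpy, scipy, OpenCV 4.12 (cv2) and the standard library are available. Lean on these libraries where they do the work, as an engineer would, in place of code of your own. Each camera call takes 0.05 s, during which the arm holds its last target. There are 200 camera calls.

## Working session

There is one attempt and no reset: what is moved stays moved. The work goes in short steps, Python scripts to look and compute and a tool call to move; the robot and the scene stay as the last step left them, time stands still between calls to the robot, and variables do not carry over. Pictures are saved under pics/ and viewed, about 8 in all and at most 12, crops included, and the job is handed in when it is done.

Besides the shell and the picture viewer there is one more tool, called after "Emit:" by a JSON object that holds its "name" and its "arguments". carry_out: Moves the arm, as the interface text tells. Its arguments: {"type":"object","properties":{"rows":{"type":"array"}},"required":["rows"]}

```bash
mkdir -p pics; python3 - <<'E'
from workcell import bot,cams
import cv2,numpy as np
s=bot.get_state();print({k:np.round(v,3) for k,v in s.items()})
for n in("scene","side","wrist"):
    f=cams.grab_frame(n);cv2.imwrite(f"pics/{n}0.png",f["img"][:,:,::-1])
    print(n,{k:np.round(v,3).tolist() for k,v in f.items() if k!="img"})
E
```

```text
{'time_s': np.float64(0.0), 'joint_positions': array([ 1.151,  0.351,  1.652, -0.   ,  1.139, -0.085]), 'joint_vel': array([ 0.001,  0.001, -0.001, -0.   , -0.001, -0.001]), 'joint_efforts': array([ 0.0000e+00, -4.9733e+01, -2.8525e+01,  7.0000e-02,  2.6000e-02,
       -0.0000e+00]), 'position': array([0.181, 0.519, 0.226]), 'tcp_rot': array([ 0.262,  1.555, -0.264]), 'wrist_force': array([ 0.661, -0.012, -0.058]), 'moment': array([ 0.041,  0.032, -0.024]), 'width': np.float64(0.093)}
scene {'mtx': [[452.082, 0.0, 286.347], [0.0, 452.082, 219.144], [0.0, 0.0, 1.0]], 'R': [[0.312, 0.95, 0.001], [0.869, -0.285, -0.405], [-0.385, 0.127, -0.914]], 't': [-0.057, -0.416, 1.125]}
side {'mtx': [[417.029, 0.0, 276.511], [0.0, 417.029, 209.664], [0.0, 0.0, 1.0]], 'R': [[0.985, -0.174, -0.004], [-0.113, -0.619, -0.777], [0.133, 0.765, -0.63]], 't': [-0.498, 0.041, 0.809]}
wrist {'mtx': [[296.672, 0.0, 282.504], [0.0, 296.672, 210.037], [0.0, 0.0, 1.0]], 'tool_from_camera': [[0.001, -0.294, 0.956, -0.159], [1.0, 0.002, -0.001, 0.001], [-0.001, 0.956, 0.294, -0.083], [0.0, 0.0, 0.0, 1.0]]}
```

View pics/scene0.png

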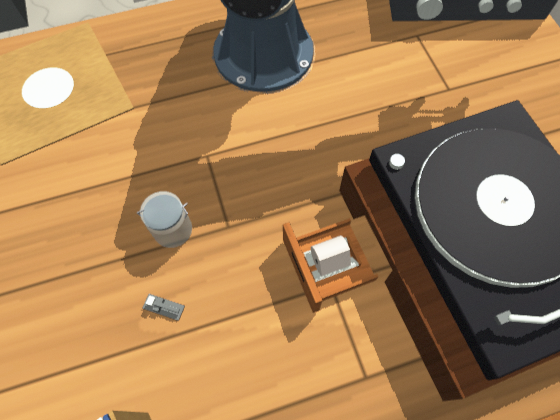

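View pics/side0.png

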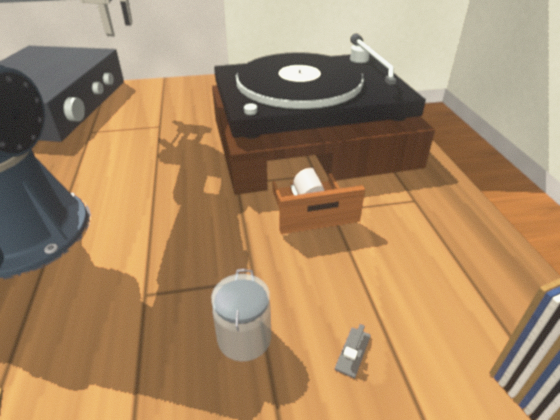

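Scene: the drawer sits at about (330,262), with its panel from (285,225) to (318,305). The white weight is at (332,252), the jar at (167,215) and the gauge at (163,307). Side: the panel runs (275,190)–(363,230), the weight is at (307,182). I'll enlarge both views around the drawer next.

```bash
python3 - <<'E'
import cv2,numpy as np
a=cv2.imread("pics/scene0.png")[205:325,265:395];b=cv2.imread("pics/side0.png")[155:245,235:375]
a=cv2.resize(a,None,fx=4.6,fy=4.6,interpolation=cv2.INTER_CUBIC)
cv2.imwrite("pics/a.png",a)
b=cv2.resize(b,None,fx=5.5,fy=5.5,interpolation=cv2.INTER_CUBIC)
cv2.imwrite("pics/b.png",b);print(a.shape,b.shape)
E
```

```text
(552, 598, 3) (495, 770, 3)
```

View pics/a.png

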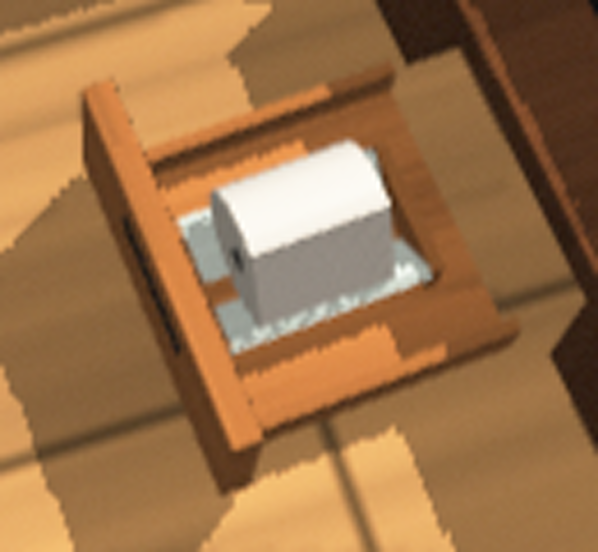

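View pics/b.png

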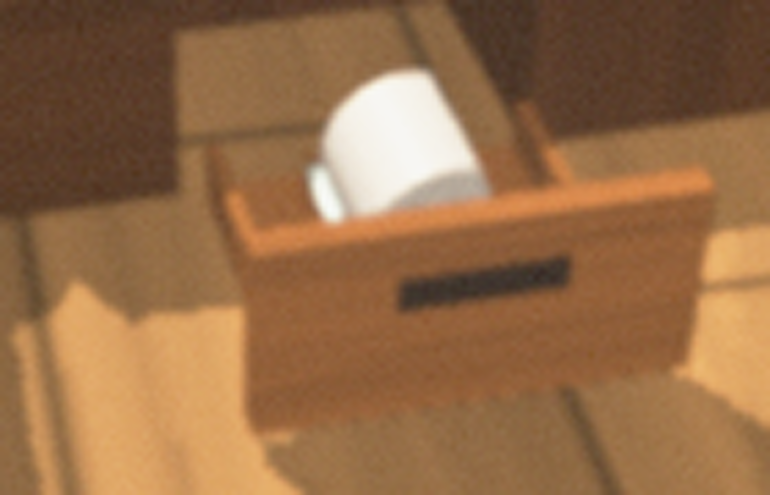

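```bash
cat > h.py <<'E'
import numpy as np,cv2
from workcell import bot,cams
def ray(f,p):
    R=np.array(f["R"]);d=R.T@np.linalg.inv(f["mtx"])@[p[0],p[1],1];return -R.T@f["t"],d
def onz(f,p,z):
    c,d=ray(f,p);return c+d*(z-c[2])/d[2]
E
python3 - <<'E'
from h import *
A=cams.grab_frame("scene");B=cams.grab_frame("side")
pa=lambda u,v:((u+.5)/4.6+264.5,(v+.5)/4.6+204.5)
pb=lambda u,v:((u+.5)/5.5+234.5,(v+.5)/5.5+154.5)
np.set_printoptions(precision=4,suppress=True)
ao=[onz(A,pa(*p),.088) for p in((82,93),(232,452),(112,82),(262,437))]
bo=[onz(B,pb(*p),z) for p,z in(((255,250),.088),((712,190),.088),((250,430),.008),((687,370),.008))]
print("A",np.array(ao));print("B",np.array(bo))
for q in(ao,bo):
    d=q[0]-q[1];print("len",np.linalg.norm(d),"yaw of plinth y",np.degrees(np.arctan2(d[1],d[0])))
L=(ao[0]+bo[0])/2;Rr=(ao[1]+bo[1])/2
y=(L-Rr);y/=np.linalg.norm(y);x=np.cross(y,[0,0,1]);m=(L+Rr)/2
print("mid",m,"x",x,"y",y,"yaw x",np.degrees(np.arctan2(x[1],x[0])))
# edges of flat: crop points -> plane crossings of the cylinder, panel-relative coordinates
for p in((245,257),(390,207),(262,320),(393,270)):
    c,d=ray(A,pa(*p));
    o=np.array([(c-m)@x,(c-m)@y,c[2]-.0524]);e=np.array([d@x,d@y,d[2]])
    a=e[1]**2+e[2]**2;b=o[1]*e[1]+o[2]*e[2];cc=o[1]**2+o[2]**2-.0009
    D=b*b-a*cc
    if D<0: print("miss",D);D=0
    t=(-b-np.sqrt(D))/a;q=o+t*e;print(q,"angle from up to -y",np.degrees(np.arctan2(-q[1],q[2])))
# weight ends etc
for p in((220,190),(347,140),(195,235),(437,275),(235,352)):
    w=onz(A,pa(*p),.037);print("rest/..",(w-m)@x,(w-m)@y)
for n,p,z in(("jar",(163,207),.105),("gauge",(163,307),.02)):
    w=onz(A,p,z);print(n,w,(w-m)@x,(w-m)@y)
E
```

```text
A [[ 0.4956 -0.1103  0.088 ]
 [ 0.6525 -0.102   0.088 ]
 [ 0.4948 -0.0973  0.088 ]
 [ 0.6507 -0.0894  0.088 ]]
B [[ 0.4956 -0.1061  0.088 ]
 [ 0.6511 -0.1012  0.088 ]
 [ 0.4945 -0.1038  0.008 ]
 [ 0.6529 -0.1003  0.008 ]]
len 0.15711247765152062 yaw of plinth y -176.97420242715958
len 0.15561874825353997 yaw of plinth y -178.21301051932122
mid [ 0.5737 -0.1049  0.088 ] x [-0.042   0.9991  0.    ] y [-0.9991 -0.042   0.    ] yaw x 92.40935216344384
[ 0.0344 -0.0074  0.0291] angle from up to -y 14.31996106556046
[ 0.0964 -0.0082  0.0288] angle from up to -y 15.947004317550725
[ 0.0345 -0.0285  0.0094] angle from up to -y 71.82257295602876
[ 0.0915 -0.028   0.0107] angle from up to -y 69.15744648844661
rest/.. 0.044156129215426415 0.036722062863739025
rest/.. 0.10331339530119693 0.038794545480672106
rest/.. 0.026894764071057457 0.021792109823646502
rest/.. 0.11434907577515017 -0.029702404631428283
rest/.. 0.023588447028364434 -0.030805208106960004
jar [ 0.3998 -0.3111  0.105 ] -0.19869756999345672 0.1824621655261608
gauge [ 0.5572 -0.3656  0.02  ] -0.2597807008104192 0.027435448507810285
```

```bash
python3 - <<'E'
from h import *
from scipy.spatial.transform import Rotation as Ro
s=bot.get_state();R=Ro.from_rotvec(s["tcp_rot"]).as_matrix();print(R.round(3),s["time_s"])
x=np.array([-.042,.9991,0]);y=np.array([-.9991,-.042,0])
T=np.c_[[0,0,-1],y,x]
print("turn deg",np.degrees(Ro.from_matrix(T@R.T).as_rotvec()))
m=np.array([.5737,-.1049,0]);w=m+.066*x
print("weight",w,"dcm",(w-s["position"])*100)
# plinth front top edge: fit line in scene view (dark/wood boundary) seen in crop later
E
```

```text
[[-0.     0.329  0.944]
 [-0.     0.944 -0.329]
 [-1.    -0.001 -0.   ]] 0.25
turn deg [3.15045380e-02 1.79508655e-02 1.11587990e+02]
weight [ 0.570928  -0.0389594  0.       ] dcm [ 39.03147054 -55.83060136 -22.64016841]
```

Emit:
{"name": "carry_out", "arguments": {"rows": [[1,-5,2,0,0,-8.5,0],[2,-10,4,0,0,-17,0],[4,-16,6,0,0,-25.5,0],[5,-21,8,0,0,-34,0],[6,-26,8,0,0,-42.5,0],[7,-31,8,0,0,-51,0],[9,-37,8,0,0,-60,0],[11,-42,8,0,0,-68.4,0]]}}

```text
time_s: 1.25
position: [0.2907, 0.0976, 0.3067]
tcp_rot: [1.182, 1.226, -1.181]
wrist_force: [1.1, 0.8, 0.4]
width: 0.0174
```

Emit:
{"name": "carry_out", "arguments": {"rows": [[5,-5,0,0,0,0,0],[10,-10,0,0,0,0,0],[15,-14,0,0,0,0,0],[20,-14,-2,0,0,0,0],[25,-14,-4,0,0,0,0],[28,-14,-7,0,0,0,0],[28,-14,-7,0,0,0,0],[28,-14,-7,0,0,0,0]]}}

```text
time_s: 2.25
position: [0.5704, -0.0424, 0.2372]
tcp_rot: [1.182, 1.226, -1.181]
wrist_force: [-0.5, 0.7, 0.1]
width: 0.0005
```

```bash
cat >> h.py <<'E'
from scipy.spatial.transform import Rotation as Ro
def wrist(name):
    s=bot.get_state();f=cams.grab_frame("wrist");M=np.array(f["tool_from_camera"])
    Rt=Ro.from_rotvec(s["tcp_rot"]).as_matrix();Rc=Rt@M[:3,:3];c=Rt@M[:3,3]+s["position"]
    f["R"]=Rc.T;f["t"]=-Rc.T@c;cv2.imwrite(f"pics/{name}.png",f["img"][:,:,::-1])
    np.savez(f"pics/{name}.npz",mtx=f["mtx"],R=f["R"],t=f["t"])
    print(s["time_s"],s["position"].round(4),s["tcp_rot"].round(3),s["wrist_force"].round(2),s["width"],s["joint_positions"].round(2));return f
E
python3 -c "
from h import *
wrist('w1')"
```

```text
2.25 [ 0.5704 -0.0424  0.2372] [ 1.182  1.226 -1.181] [-0.46  0.65  0.12] 0.000528823369314102 [-0.16  0.38  1.58  0.    1.18 -0.19]
```

View pics/w1.png

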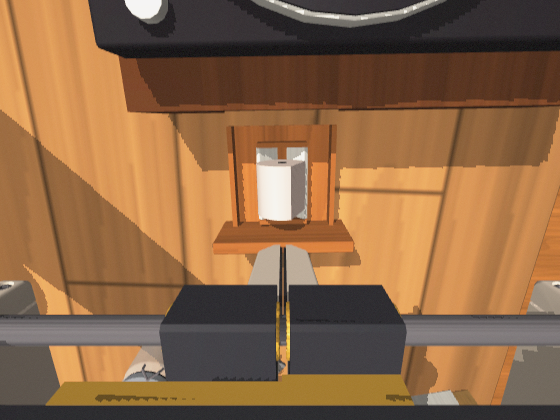

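Wrist view: the plinth's front edge is near v≈107 and the drawer spans u 228–337. The panel top is at v≈222–243 and the weight spans u 258–307, v 158–220. The greyer flat is on the right, the -y side. I'll crop in for precision.

```bash
python3 - <<'E'
import cv2
a=cv2.imread("pics/w1.png")[95:260,205:365]
cv2.imwrite("pics/w1c.png",cv2.resize(a,None,fx=3.6,fy=3.6,interpolation=cv2.INTER_CUBIC))
E
```

```text
(no output)
```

View pics/w1c.png

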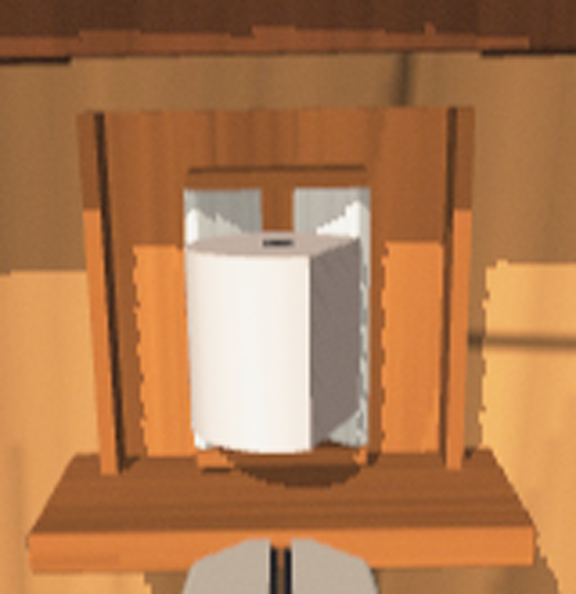

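```bash
python3 - <<'E'
from h import *
np.set_printoptions(precision=4,suppress=True)
f=dict(np.load("pics/w1.npz"));P=lambda u,v:((u+.5)/3.6+204.5,(v+.5)/3.6+94.5)
q=[onz(f,P(*p),.088) for p in((32,533),(535,530),(32,570),(530,565))];print(np.array(q))
for i in(0,2):
    d=q[i]-q[i+1];print(np.linalg.norm(d),np.degrees(np.arctan2(d[1],d[0])))
w=[onz(f,P(*p),.034) for p in((80,113),(473,108),(100,472),(465,468))];print(np.array(w))  # wall corners
d1=w[0]-w[2];d2=w[1]-w[3];print("wall yaw",[np.degrees(np.arctan2(d[1],d[0])) for d in(d1,d2)],np.linalg.norm(w[0]-w[1]))
r=[onz(f,P(*p),.037) for p in((184,190),(371,188))];print("rest",np.array(r),np.linalg.norm(r[0]-r[1]))
e=[onz(f,P(*p),.0524+.029) for p in((310,255),(312,448))];print("edge",np.array(e))
E
```

```text
[[ 0.4944 -0.0951  0.088 ]
 [ 0.6513 -0.0879  0.088 ]
 [ 0.4941 -0.1077  0.088 ]
 [ 0.6511 -0.0999  0.088 ]]
0.15706832503792695 -177.400845668729
0.157202100203734 -177.14236039656987
[[ 0.5018  0.0304  0.034 ]
 [ 0.6298  0.0369  0.034 ]
 [ 0.507  -0.0941  0.034 ]
 [ 0.6384 -0.0875  0.034 ]]
wall yaw [np.float64(92.39379597655748), np.float64(93.95909916007164)] 0.1281420175822208
rest [[0.5362 0.0073 0.037 ]
 [0.5979 0.0103 0.037 ]] 0.06175189892569898
edge [[ 0.5773 -0.0059  0.0814]
 [ 0.5808 -0.0659  0.0814]]
```

Emit:
{"name": "carry_out", "arguments": {"rows": [[3,0.8,0,0,0,0,0],[5.5,0.8,-4,0,0,0,0],[5.5,0.8,-9,0,0,0,0],[5.5,0.8,-13,0,0,0,0],[5.5,0.8,-15.5,0,0,0,0],[5.5,0.8,-15.5,0,0,0,0],[5.5,0.8,-15.5,0,0,0,0]]}}

```text
time_s: 3.18
position: [0.6261, -0.0346, 0.0849]
tcp_rot: [1.183, 1.223, -1.178]
wrist_force: [-0.5, -0.1, 0.1]
width: 0.0007
```

Emit:
{"name": "carry_out", "arguments": {"rows": [[-0.5,0,-0.3,0,0,0,0],[-1,0,-0.3,0,0,0,0],[-1.5,0,-0.3,0,0,0,0],[-2,0,-0.3,0,0,0,0],[-2.4,0,-0.3,0,0,0,0],[-2.8,0,-0.3,0,0,0,0],[-3.2,-0.1,-0.3,0,0,0,0],[-3.6,-0.1,-0.3,0,0,0,0]]}}

```text
time_s: 4.18
position: [0.5901, -0.0357, 0.0821]
tcp_rot: [1.184, 1.222, -1.178]
wrist_force: [0.6, -0.3, 1.1]
width: 0.0002
```

```bash
python3 -c "
from h import *
f=cams.grab_frame('scene');cv2.imwrite('pics/s1.png',cv2.resize(f['img'][190:330,250:410,::-1],None,fx=4,fy=4,interpolation=cv2.INTER_CUBIC))
wrist('w2')"
```

```text
4.225 [ 0.5897 -0.0356  0.082 ] [ 1.183  1.223 -1.178] [-0.47 -0.43  0.01] 0.00031115093049079363 [-0.14  0.6   1.66  0.    0.88 -0.18]
```

View pics/s1.png

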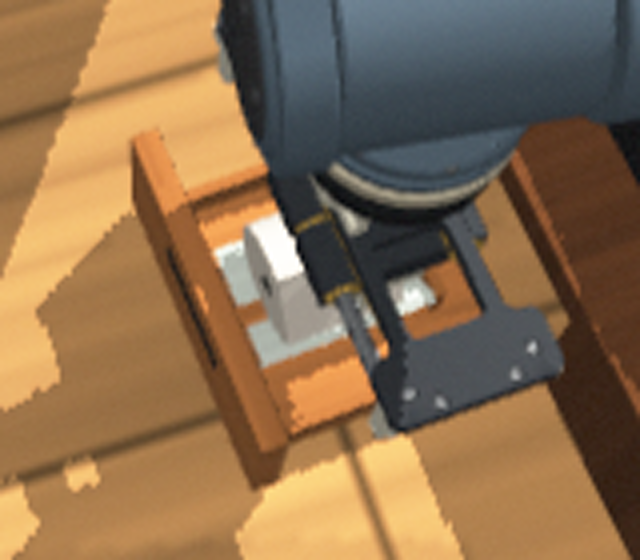

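The fingers are just reaching the weight and its flat still faces -y. I'll carry on with the sweep.

Emit:
{"name": "carry_out", "arguments": {"rows": [[-0.3,0,0,0,0,0,0],[-0.6,0,0,0,0,0,0],[-0.9,0,0,0,0,0,0],[-1.2,0,0,0,0,0,0],[-1.5,-0.1,0,0,0,0,0],[-1.8,-0.1,0,0,0,0,0],[-2.1,-0.1,0,0,0,0,0],[-2.4,-0.1,0,0,0,0,0]]}}

```text
time_s: 5.28
position: [0.5653, -0.0366, 0.0817]
tcp_rot: [1.183, 1.224, -1.179]
wrist_force: [-0.3, -0.9, -0.4]
width: 0.0004
```

```bash
python3 -c "
from h import *
wrist('w3')
f=cams.grab_frame('side');a=f['img'][130:250,220:380,::-1]
b=cv2.imread('pics/w3.png')[60:240,170:410]
cv2.imwrite('pics/c3.png',np.hstack([cv2.resize(a,(480,360)),cv2.resize(b,(480,360))])[:, :][:, ::1].copy() if 0 else cv2.resize(np.hstack([cv2.resize(a,(480,360)),cv2.resize(b,(480,360))]),(800,300)))"
```

```text
5.275 [ 0.5653 -0.0366  0.0817] [ 1.183  1.224 -1.179] [-0.25 -0.92 -0.4 ] 0.00041479311820803277 [-0.15  0.57  1.72  0.    0.85 -0.18]
```

View pics/c3.png

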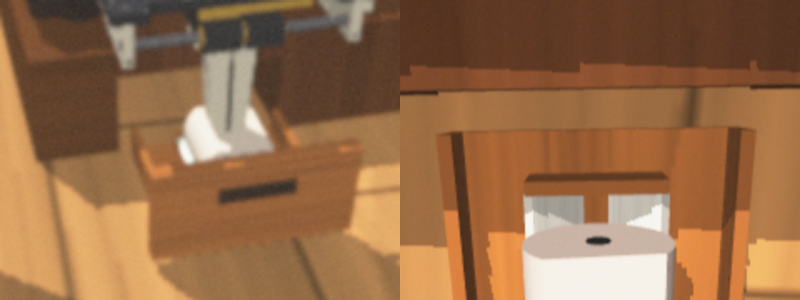

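The fingertips are now over the weight and it has rolled most of the way. I'll finish the sweep.

Emit:
{"name": "carry_out", "arguments": {"rows": [[-0.3,0,0,0,0,0,0],[-0.6,0,0,0,0,0,0],[-0.9,0,0,0,0,0,0],[-1.2,0,0,0,0,0,0],[-1.5,-0.1,0,0,0,0,0],[-1.8,-0.1,0,0,0,0,0],[-2.1,-0.1,0,0,0,0,0]]}}

```text
time_s: 6.25
position: [0.5439, -0.0376, 0.0817]
tcp_rot: [1.183, 1.224, -1.179]
wrist_force: [0.6, 0.9, 0.2]
width: 0.0007
```

Emit:
{"name": "carry_out", "arguments": {"rows": [[0,0,2,0,0,0,0],[0,0,4,0,0,0,0],[-2,0,9,0,0,0,0],[-3,0,14,0,0,0,0],[-3,0,15,0,0,0,0],[-3,0,15,0,0,0,0]]}}

```text
time_s: 7.0
position: [0.514, -0.0376, 0.2316]
tcp_rot: [1.183, 1.224, -1.179]
wrist_force: [0.2, 0.6, 0.0]
width: 0.0004
```

```bash
python3 -c "
from h import *
wrist('w4')
b=cv2.imread('pics/w4.png')[95:260,205:405]
cv2.imwrite('pics/w4c.png',cv2.resize(b,None,fx=3.6,fy=3.6,interpolation=cv2.INTER_CUBIC))"
```

```text
7.0 [ 0.514  -0.0376  0.2316] [ 1.183  1.224 -1.179] [0.19 0.56 0.  ] 0.00036542842632056695 [-0.16  0.28  1.74  0.    1.12 -0.2 ]
```

View pics/w4c.png

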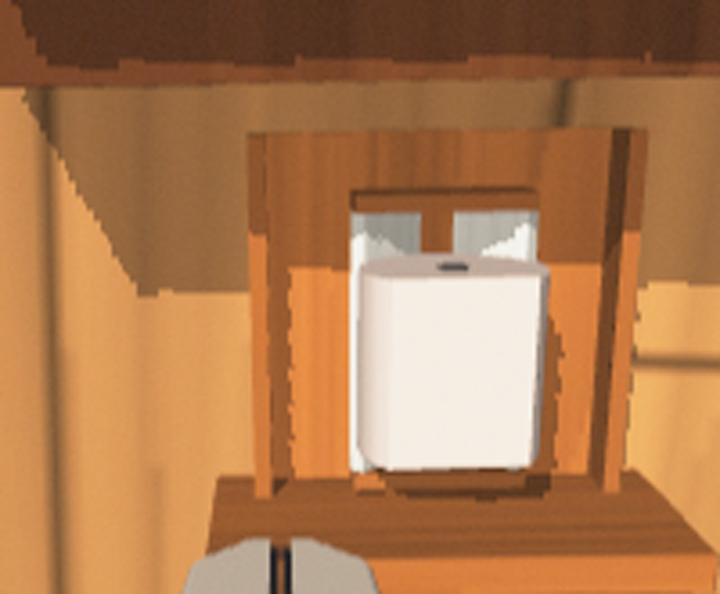

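The flat is now nearly on top, with its edges at crop u≈385 and ≈545. Next I'll press it level with two fingertips, after checking that the tool itself is level.

```bash
python3 - <<'E'
from h import *
R=Ro.from_rotvec(bot.get_state()["tcp_rot"]).as_matrix();print(R.round(4))
f=dict(np.load("pics/w4.npz"));P=lambda u,v:((u+.5)/3.6+204.5,(v+.5)/3.6+94.5)
m=np.array([.5731,-.1042,0]);x=np.array([-.049,.9988,0]);y=np.array([-.9988,-.049,0])
for p in((387,290),(387,450),(545,290),(538,450)):
    c,d=ray(f,P(*p));o=np.array([(c-m)@y,c[2]-.0524]);e=np.array([d@y,d[2]])
    a=e@e;b=o@e;D=max(b*b-a*(o@o-.0009),0);q=o+(-b-D**.5)/a*e;print(q,np.degrees(np.arctan2(-q[0],q[1])))
E
```

```text
[[ 2.200e-03  9.993e-01  3.750e-02]
 [ 0.000e+00  3.750e-02 -9.993e-01]
 [-1.000e+00  2.200e-03  1.000e-04]]
[0.02319976 0.01902028] -50.65346164132117
[0.02232355 0.02004144] -48.08341798399333
[-0.02519079  0.01629185] 57.1077038024188
[-0.02704522  0.01298292] 64.35690938795007
```

Emit:
{"name": "carry_out", "arguments": {"rows": [[3,0.1,0,0,0,0,0.25],[5.5,0.2,-4,0,0,0,0.25],[5.5,0.2,-9,0,0,0,0.25],[5.6,0.2,-13,0,0,0,0.25],[5.6,0.2,-14.5,0,0,0,0.25],[5.6,0.2,-14.8,0,0,0,0.25],[5.6,0.2,-14.8,0,0,0,0.25]]}}

```text
time_s: 7.92
position: [0.5702, -0.0356, 0.0835]
tcp_rot: [1.183, 1.224, -1.179]
wrist_force: [-0.0, -1.2, 0.7]
width: 0.0233
```

Emit:
{"name": "carry_out", "arguments": {"rows": [[0,0,-0.1,0,0,0,0.25],[0,0,-0.2,0,0,0,0.25],[0,0,-0.3,0,0,0,0.25],[0,0,-0.35,0,0,0,0.25],[0,0,-0.35,0,0,0,0.25]]}}

```text
time_s: 8.55
position: [0.5705, -0.0356, 0.0805]
tcp_rot: [1.183, 1.223, -1.179]
wrist_force: [-1.9, -0.4, 6.1]
width: 0.0232
```

Emit:
{"name": "carry_out", "arguments": {"rows": [[0,0,-0.05,0,0,0,0.25],[0,0,-0.1,0,0,0,0.25],[0,0,-0.1,0,0,0,0.25]]}}

```text
time_s: 8.93
position: [0.5708, -0.0356, 0.0805]
tcp_rot: [1.184, 1.223, -1.178]
wrist_force: [-2.8, 0.9, 10.1]
width: 0.023
```

The flat has seated firmly: tip height 72.5 mm against an expected 72.4, at 10 N. I'll lift off and go to the pushing pose, tilted away from the turntable.

Emit:
{"name": "carry_out", "arguments": {"rows": [[0,0,3,0,0,0,0.25],[0,0,8,0,0,0,0.25],[0,0,14,0,0,0,0],[0,-5,15,10,0,0,0],[0.3,-10,15,20,0,0,0],[0.5,-14,15,30,0,0,0],[0.5,-14,15,30,0,0,0],[0.5,-14,15,30,0,0,0]]}}

```text
time_s: 9.93
position: [0.5757, -0.1755, 0.2302]
tcp_rot: [1.56, 1.587, -0.878]
wrist_force: [-0.2, 0.8, -1.1]
width: 0.0002
```

```bash
python3 -c "
from h import *
wrist('w5')
b=cv2.imread('pics/w5.png');cv2.imwrite('pics/w5c.png',cv2.resize(b[120:360,140:420],(700,600),interpolation=cv2.INTER_CUBIC))"
```

```text
9.925 [ 0.5757 -0.1755  0.2302] [ 1.56   1.587 -0.878] [-0.23  0.78 -1.13] 0.00019765535440255519 [-0.57  0.57  1.4   0.44  1.48 -0.71]
```

View pics/w5c.png

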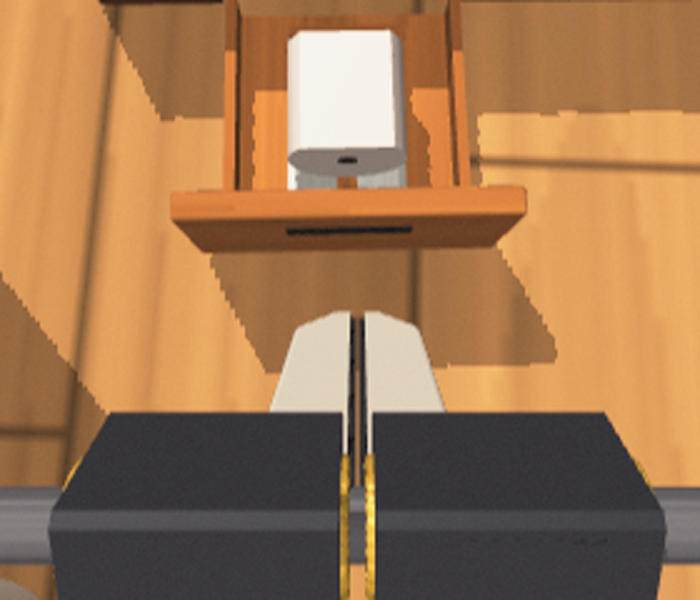

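The flat is level: equal bevels on both sides, with edges at (300,148) and (393,150). I'll lower the tool in front of the panel.

Emit:
{"name": "carry_out", "arguments": {"rows": [[0,0,-5,0,0,0,0],[0,0,-10,0,0,0,0],[0,0,-15,0,0,0,0],[0,0,-17.5,0,0,0,0],[0,2,-17.5,0,0,0,0],[0,4,-17.5,0,0,0,0],[0,4.5,-17.5,0,0,0,0],[0,4.8,-17.5,0,0,0,0]]}}

```text
time_s: 10.98
position: [0.5763, -0.1264, 0.0568]
tcp_rot: [1.558, 1.586, -0.876]
wrist_force: [-0.5, 0.3, 0.5]
width: 0.0009
```

Emit:
{"name": "carry_out", "arguments": {"rows": [[0,0.3,0,0,0,0,0],[0,0.6,0,0,0,0,0],[0,0.9,0,0,0,0,0],[0,1.2,0,0,0,0,0],[-0.1,1.6,0,0,0,0,0],[-0.1,2.0,0,0,0,0,0],[-0.1,2.4,0,0,0,0,0],[-0.1,2.8,0,0,0,0,0]]}}

```text
time_s: 11.98
position: [0.5751, -0.0981, 0.0567]
tcp_rot: [1.558, 1.586, -0.876]
wrist_force: [0.1, -2.0, 0.9]
width: 0.0005
```

Emit:
{"name": "carry_out", "arguments": {"rows": [[0,0.5,0,0,0,0,0],[0,1.0,0,0,0,0,0],[-0.1,1.5,0,0,0,0,0],[-0.1,2.0,0,0,0,0,0],[-0.1,2.5,0,0,0,0,0],[-0.1,3.0,0,0,0,0,0],[-0.2,3.5,0,0,0,0,0],[-0.2,4.0,0,0,0,0,0]]}}

```text
time_s: 12.98
position: [0.5732, -0.0578, 0.0568]
tcp_rot: [1.558, 1.586, -0.876]
wrist_force: [0.4, -1.5, -0.8]
width: 0.0007
```

```bash
python3 -c "
from h import *
wrist('w6')
b=cv2.imread('pics/w6.png');cv2.imwrite('pics/w6c.png',cv2.resize(b[100:340,140:420],(700,600),interpolation=cv2.INTER_CUBIC))"
```

```text
12.975 [ 0.5732 -0.0578  0.0568] [ 1.558  1.586 -0.876] [ 0.42 -1.54 -0.75] 0.0006704139592304584 [-0.4   0.71  1.64  0.55  1.08 -0.78]
```

View pics/w6c.png

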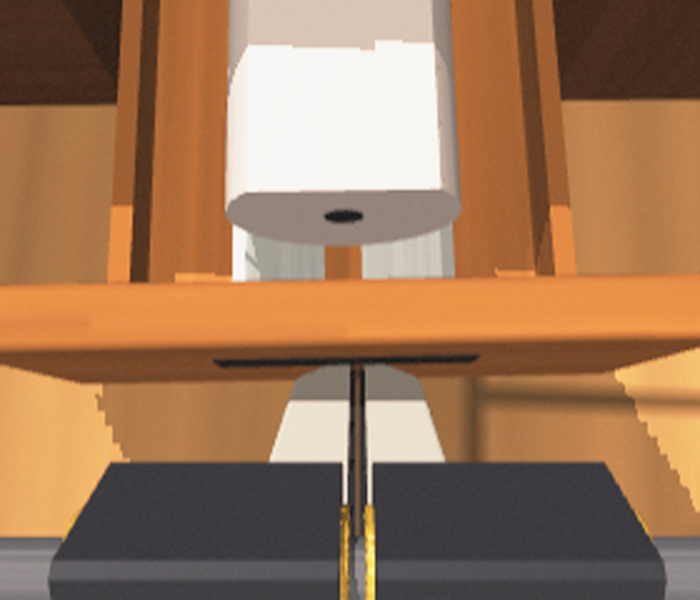

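The flat is still level (top edge (245,193)–(440,190)) and the fingers are centred on the inlay. I'll keep pushing.

Emit:
{"name": "carry_out", "arguments": {"rows": [[0,0.4,0,0,0,0,0],[0,0.8,0,0,0,0,0],[-0.1,1.2,0,0,0,0,0],[-0.1,1.6,0,0,0,0,0],[-0.1,2.0,0,0,0,0,0],[-0.1,2.4,0,0,0,0,0],[-0.1,2.8,0,0,0,0,0],[-0.2,3.2,0,0,0,0,0]]}}

```text
time_s: 14.02
position: [0.5713, -0.0249, 0.0568]
tcp_rot: [1.558, 1.586, -0.876]
wrist_force: [2.2, -2.1, 0.1]
width: 0.0004
```

Emit:
{"name": "carry_out", "arguments": {"rows": [[0,0.4,0,0,0,0,0],[0,0.8,0,0,0,0,0],[-0.1,1.2,0,0,0,0,0],[-0.1,1.6,0,0,0,0,0],[-0.1,2.0,0,0,0,0,0],[-0.1,2.4,0,0,0,0,0],[-0.1,2.8,0,0,0,0,0],[-0.2,3.2,0,0,0,0,0]]}}

```text
time_s: 15.02
position: [0.5695, 0.0073, 0.0568]
tcp_rot: [1.558, 1.586, -0.876]
wrist_force: [1.5, -1.5, -0.4]
width: 0.0009
```

Emit:
{"name": "carry_out", "arguments": {"rows": [[0,0.3,0,0,0,0,0],[0,0.6,0,0,0,0,0],[0,0.9,0,0,0,0,0],[-0.1,1.1,0,0,0,0,0],[-0.1,1.3,0,0,0,0,0],[-0.1,1.5,0,0,0,0,0]]}}

```text
time_s: 15.78
position: [0.5686, 0.0223, 0.0569]
tcp_rot: [1.558, 1.585, -0.876]
wrist_force: [-0.4, -2.7, 0.1]
width: 0.0008
```

Emit:
{"name": "carry_out", "arguments": {"rows": [[0,0.15,0,0,0,0,0],[0,0.3,0,0,0,0,0],[0,0.45,0,0,0,0,0],[0,0.6,0,0,0,0,0]]}}

```text
time_s: 16.27
position: [0.5688, 0.0245, 0.0568]
tcp_rot: [1.554, 1.58, -0.878]
wrist_force: [-10.6, -36.6, 9.6]
width: 0.0006
```

Emit:
{"name": "carry_out", "arguments": {"rows": [[0,0.1,0,0,0,0,0],[0,0.2,0,0,0,0,0],[0,0.3,0,0,0,0,0]]}}

```text
time_s: 16.65
position: [0.5688, 0.0243, 0.0568]
tcp_rot: [1.55, 1.575, -0.88]
wrist_force: [-9.8, -30.5, 8.8]
width: 0.0007
```

It came to a firm stop at y=0.024, after about 0.14 m of travel. I'll back off and check.

Emit:
{"name": "carry_out", "arguments": {"rows": [[0,-0.5,0,0,0,0,0],[0,-2,0,0,0,0,0],[0,-5,0,0,0,0,0],[0,-9,2,0,0,0,0],[0,-13,6,0,0,0,0],[-3,-15,11,0,0,0,0],[-8,-16,14,0,0,0,0],[-13,-17,16,0,0,0,0]]}}

```text
time_s: 17.65
position: [0.4375, -0.1463, 0.218]
tcp_rot: [1.55, 1.574, -0.879]
wrist_force: [-0.6, -1.2, -0.7]
width: 0.0004
```

```bash
python3 -c "
from h import *
wrist('w7')
for n in('scene','side'):
    f=cams.grab_frame(n);cv2.imwrite(f'pics/{n}7.png',f['img'][:,:,::-1])
b=cv2.imread('pics/side7.png');a=cv2.imread('pics/scene7.png')
cv2.imwrite('pics/f7.png',np.hstack([cv2.resize(a[140:380,130:400],(400,356)),cv2.resize(b[130:390,200:400],(400,356))]))
f=cams.grab_frame('side')
"
```

```text
17.65 [ 0.4375 -0.1463  0.218 ] [ 1.55   1.574 -0.879] [-0.56 -1.25 -0.71] 0.000426854413827303 [-0.66  0.34  1.78  0.41  1.36 -0.86]
```

View pics/f7.png

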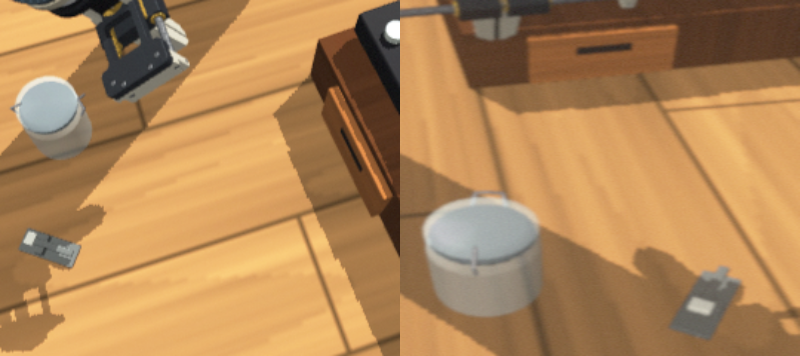

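Both loose objects look unmoved and the panel sits against the plinth. One last zoom will check for any gap.

```bash
python3 -c "
from h import *
a=cv2.imread('pics/scene7.png');cv2.imwrite('pics/g7.png',cv2.resize(a[160:300,330:430],None,fx=4.2,fy=4.2,interpolation=cv2.INTER_CUBIC))
d=cv2.absdiff(cv2.imread('pics/scene0.png'),a)
print('jar diff',d[185:250,135:195].mean(),'gauge diff',d[290:325,138:190].mean())
d=cv2.absdiff(cv2.imread('pics/side0.png'),cv2.imread('pics/side7.png'))
print('jar diff',d[275:360,208:275].mean(),'gauge diff',d[325:378,335:372].mean())"
```

```text
jar diff 21.378119658119658 gauge diff 30.106593406593408
jar diff 5.5911618378694765 gauge diff 33.596124426313104
```

```bash
python3 - <<'E'
from h import *
np.set_printoptions(precision=4,suppress=True)
x=np.array([-.049,.9988,0])
f=dict(np.load("pics/w1.npz"));P=lambda u,v:((u+.5)/3.6+204.5,(v+.5)/3.6+94.5)
print("plinth front s:",[onz(f,P(*p),0)@x for p in((30,62),(550,54))],"panel outer start s:",np.array([.5731,-.1042,0])@x)
for n in("scene","side"):
    A=cams.grab_frame(n);h=cv2.cvtColor(A["img"],cv2.COLOR_RGB2HSV)
    a0=cv2.imread(f"pics/{n}0.png");a=A["img"][:,:,::-1].copy()
    for k,(r0,r1,c0,c1) in (dict(jar=(190,235,138,192),gauge=(292,322,141,186)) if n=="scene" else dict(jar=(275,355,210,272),gauge=(325,377,337,370))).items():
        e=lambda i:cv2.GaussianBlur(cv2.cvtColor(i,cv2.COLOR_BGR2HSV)[:,:,1],(3,3),0)
        R=cv2.matchTemplate(e(a)[r0-15:r1+15,c0-15:c1+15],e(a0)[r0:r1,c0:c1],cv2.TM_CCOEFF_NORMED)
        _,m,_,l=cv2.minMaxLoc(R);print(n,k,"shift px",(l[0]-15,l[1]-15),"score",round(m,3))
    # panel: profile across at the middle of the outer top edge, along plinth x at z=.088 (wood brightness steps)
    y=np.array([-.9988,-.049,0])
    for yy in(-.06,-.04,.04,.06):
        o=[]
        for s in np.arange(.0,.09,.003):
            X=np.array([.5703,-.0,0])+y*yy;X=X-(X@x)*x+s*x;X[2]=.088
            c=A["R"]@X+A["t"];p=A["mtx"]@c;p=p[:2]/p[2];o.append(int(cv2.getRectSubPix(A["img"],(1,1),(float(p[0]),float(p[1])))[0,0,0]))
        print(n,yy,o)
E
```

```text
plinth front s: [np.float64(0.022461361989883476), np.float64(0.023320511771864366)] panel outer start s: -0.13215686000000001
scene jar shift px (0, 0) score 0.997
scene gauge shift px (0, 0) score 0.999
scene -0.06 [102, 95, 114, 221, 227, 147, 139, 66, 71, 110, 83, 86, 84, 85, 85, 85, 86, 86, 86, 86, 87, 85, 86, 85, 85, 59, 17, 18, 18, 19]
scene -0.04 [101, 97, 112, 216, 162, 147, 139, 68, 60, 117, 77, 76, 75, 75, 76, 77, 75, 74, 75, 77, 74, 74, 74, 76, 76, 59, 18, 21, 19, 19]
scene 0.04 [99, 95, 124, 213, 208, 144, 137, 68, 83, 134, 115, 87, 85, 86, 86, 86, 85, 86, 87, 86, 86, 86, 86, 85, 84, 49, 15, 17, 19, 21]
scene 0.06 [103, 97, 126, 210, 153, 144, 158, 59, 85, 125, 86, 81, 79, 80, 79, 79, 79, 79, 77, 79, 79, 79, 79, 80, 77, 48, 18, 18, 18, 19]
side jar shift px (0, 0) score 0.994
side gauge shift px (0, 0) score 0.993
side -0.06 [142, 148, 160, 178, 186, 172, 148, 118, 100, 89, 87, 88, 90, 93, 98, 99, 96, 88, 81, 81, 84, 83, 85, 86, 85, 85, 86, 88, 89, 98]
side -0.04 [141, 144, 154, 174, 184, 172, 145, 117, 97, 85, 82, 82, 85, 92, 100, 105, 101, 91, 87, 86, 83, 83, 84, 84, 86, 94, 102, 107, 107, 100]
side 0.04 [136, 141, 156, 172, 178, 163, 141, 119, 98, 84, 79, 79, 83, 90, 99, 106, 102, 94, 86, 83, 83, 84, 85, 82, 80, 78, 74, 69, 63, 57]
side 0.06 [139, 144, 154, 167, 175, 161, 142, 120, 102, 90, 88, 88, 89, 94, 102, 108, 100, 94, 90, 88, 88, 87, 88, 86, 85, 80, 69, 58, 47, 50]
```

```bash
python3 -c "
from workcell import bot
print(bot.hand_in())"
```

```text
the job is handed in; nothing more can be done
None
```

I rolled the weight in its rest until the flat was level on top, then pushed the drawer shut and handed the job in at about 18 s.

- **Rolling:** The flat started about 65° from up. I swept the closed fingertips across its top, then pressed the flat level with both fingertips at about 10 N. It seated at 72.5 mm, against the 72.4 mm given for the flat facing up. A wrist picture just before the weight reached the opening still showed it level. I could not see it after it went inside.
- **Drawer:** It took about 2 N to push until a firm stop after about 0.14 m. At the stop the force rose to about 39 N for two short steps, which is harder than "gently" asks. The fingertips took that load, not the gripper's body.
- **Last checks:** The jar and gauge had not shifted in either camera view (0 pixels). The drawer's panel lies against the plinth with an apparent gap of 1–2 mm, which is within the 2 mm calibration error. The arm was clear of everything.
- **Check that failed:** The viewer refused the last close-up of the gap because the picture limit was reached. I checked the gap from pixel brightness profiles instead. "Fully shut" rests on those and on the firm stop.

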